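Lay a glass bottle in the bottle cutter and let the cutting lever down on it

ROBOT

A 6-joint arm with a two-finger parallel gripper is mounted at the origin on a cart in front of the work surface, level with it; the furniture and walls round the work are solid. World frame = base frame: x ahead of the robot, y to its left, z up, the work surface at z = 0. Lengths are in m, angles in rad, forces in N, time in s.
With the tool pointing down it reaches from about 0.2 to 0.875 m from the base axis. Payload 3.4 kg.
Tool frame: the origin (TCP) lies at the very end of the fingers, on their centre line; the grasp point (between the pads) lies bot.grasp_offset behind it (bot.grasp_offset is the distance from the TCP to the grasp point, in m); z points along the fingers, y is the line along which they close (so a half turn about z gives the same grasp; the last joint's range is limited). The gripper opens to 94 mm and grips with 3 to 60 N. Pads are 16 mm wide; open, the fingers measure 119 mm over their backs; the gripper's body (75 mm by 177 mm) begins 78 mm behind the grasp point.
Start: joints at [-1.277, 0.276, 1.505, -0, 1.361, -0.121], TCP at [0.232, -0.526, 0.205] pointing down, gripper open.
Joint ranges: [-2.89, 2.89], [-0.75, 2.08], [0.22, 2.7], [-1.18, 4.32], [0.11, 2.71], [-2.7, 2.7]. Speed limits (rad/s): [2.57, 2.57, 3.14, 3.14, 3.14, 3.14].

INTERFACE

Orientations are given as a unit quaternion [w, x, y, z].
In Python, from plant import bot gives the robot as it stands.
- The arm moves only by the shell command python3 -m pendant 'ROWS' [FORCE]. ROWS is JSON, one flat list of numbers, 7 for each row, row after row: the closure, from 0 (fully open) to 1 (shut), then the shift along the tool's x, y, z in m, then the turn, a rotation vector about the tool's x, y, z in degrees. In form: [hand, dx, dy, dz, wx, wy, wz, hand, dx, dy, dz, wx, wy, wz, ...]. A call has exactly 5 rows; each row is the pose to reach, as a shift and turn from the pose commanded when the call began, along the tool's axes at that moment; what a row does not reach only later rows make up. A row lasts 1/10 s, in which the tool goes at most 50 mm and 8.59 degrees, less where a joint would pass 70% of its speed; a pose out of reach is approached as far as the arm can. A call with a gripper value outside its range is refused whole. The fingers move at their own pace and stop on an object; FORCE is the grip in N (left out, the last holds). Time passes only in rows, so rows that repeat a pose let the fingers close, or fill a call up. It gives the time, the measured TCP pose, the force, the opening and the grip force at its end, in the units of the state.
- bot.read_state(): the state, without advancing time (a new reading comes with each control period).
- bot.capture(name): name is "scene" or "top"; returns (picture, depth): 480x640x3 uint8, red, green, blue; 480x640 float32, m along the optical axis (not along the pixel's ray), 0 where there is no reading.
- bot.get_calibration(name): a dict with "intrinsics" (3x3 intrinsics, pixels), "camera_from_world" (4x4, takes a point from world to camera coordinates). Camera axes: x right, y down, z forward; pixel columns grow to the right and rows downward; lengths in m; the calibration is good to about 2 mm. A picture is of the moment at which its call begins. get_calibration takes no time and is no camera call.
- bot.finish_job(): hands the job in; it is judged then, once.
The state is a dict: "time_s": time; "qpos": joint angles; "qd": joint speeds; "joint_torque": joint torques, N m; "position": TCP position; "tool_rot": TCP orientation; "wrist_force": force on the tool from outside, world axes, zero at the start; "ft_torque": the same for the moment, N m; "grip_width": opening from 0.0 (shut) to 1.0 (fully open); "grip_force": force on a finger pad.
Only numpy, scipy, OpenCV 4.12 (cv2) and the standard library are available. Lean on these libraries where they do the work, as an engineer would, in place of code of your own. Each camera call takes 0.05 s, during which the arm holds its last target. There are 200 camera calls.

TASK

Lay the glass bottle on the wheels of the sloping bottle cutter, neck uphill and its base against the stop plate at the low end, then bring the raised cutting lever over and down until its little wheel rests on the glass, and let go. It is glass: set it down softly, do not press hard on it, and lead the lever all the way down instead of letting it drop. Leave the other things on the bench where they are.

Things in the scene. Friction and masses are not known exactly. Their poses are not given: they have to be found in the camera images.
- bottle_middle (a point): Green glass bottle, about 220 g, lying level in a low wooden rest: 193 mm long, straight body of 56 mm diameter for the 124 mm next to its base, then shoulder and 29 mm neck. The point is on its axis, 65 mm from the base, 48 mm above the table at the start; x points to the neck. The rest's two notched supports stand 42 mm either side of this point, the sides between are free. It chips if pressed with over 30 N or dropped a centimetre.
- cutter: Bottle cutter, fixed: grey base plate 212 x 150 mm, on it a 66 mm wide steel bed sloping up 35 deg from horizontal towards its +x, with four small rubber wheels and at the low end a stop plate (62 mm high) square to the bed. Origin under the base plate, x level along the bed towards its high end, y to the hinge-post side, z up.
- bed_seat (a point): Where bottle_middle must come to lie: on the bottle's axis as it rests on the four wheels with its base on the stop plate, 65 mm up the slope from the stop and 47 mm off the bed plate. The wheels touch the bottle 22 and 108 mm from the stop, below its sides, so fingers beside the bottle stay clear of them; the hinge post (114 mm high) is on the +y side, 58 mm from the bottle's axis, 83 to 113 mm from the stop. Axes as cutter.
- cutter_arm (a joint): The cutting lever's hinge (rad), axis parallel to the bed: 0 when level with the bed, its wheel just touching a seated bottle; about 1.85 raised, leaning back on its stop past the balance point, where it stays. Below about 1.5 it falls by its own weight (0.2 kg) towards the bottle; without a bottle it would go to -0.14.
- lever_hinge (a point): A point on the hinge axis of the lever: 98 mm up the slope from the stop, 70 mm to the cutter's +y side of the bottle's axis and 106 mm off the bed plate. Axes as cutter.
- lever_grip (a point): Middle of the lever's black hand grip, a 16 mm round bar 62 mm long, parallel to the bed slope, sticking out uphill from the lever's end; its ends are free, so it can be pinched across and turns in the grasp. x runs uphill along the bar. At joint 0 it lies 118 mm to the -y side of the hinge and 12 mm farther off the bed than it, 45 mm farther up the slope; it moves on a circle round the hinge axis.
- cutting_head: The steel cutting wheel (16 mm diameter) on its sprung plunger under the lever, 70 mm from the hinge; origin at the wheel's centre. The plunger gives by up to 6 mm (1.5 N per mm), then is solid.
- oil_jar: Bystander: glass jar with yellow lid, 74 mm diameter, 116 mm high, right of the cutter; origin under its centre.
- tape_measure: Bystander: yellow tape measure 36 x 84 x 70 mm, standing behind the screwdriver; origin under its centre.
- screwdriver: Bystander: yellow-handled screwdriver, 193 mm long, lying between the cutter and the bottle; origin under its centre.

How it is judged:
By the outcome, as a careful person would: the job done as asked, in the order asked, and still so for the second after the job is handed in, with the robot touching nothing.
It also fails if it takes over 66 s, if anything falls off the work surface, if the arm or the gripper's body presses on something with over 40 N, if the wrist force passes 120 N, or if a joint passes its speed limit or range.

## Working session

There is one attempt and no reset: what is moved stays moved. The work goes in short steps, Python scripts to look and compute and a shell command to move; the robot and the scene stay as the last step left them, time stands still between calls to the robot, and variables do not carry over. Pictures are saved under pics/ and viewed, at most 10 in all, crops included, and the job is handed in when it is done.

```bash
mkdir -p pics; ls; python3 - <<'E'
from plant import bot
import cv2,numpy as np
print(bot.grasp_offset,bot.read_state())
for n in("scene","top"):
    p,d=bot.capture(n); cv2.imwrite(f"pics/{n}0.png",p[:,:,::-1]); np.save(f"pics/{n}0.npy",d)
    c=bot.get_calibration(n); print(c)
E
```

```text
pics
0.0188 {'time_s': 0.0, 'qpos': array([-1.27698195e+00,  2.76600043e-01,  1.50611138e+00, -1.00130003e-05,
        1.36070942e+00, -1.21014946e-01]), 'qd': array([-0.00085105, -0.00135474,  0.00105884,  0.0002377 ,  0.00155235,
       -0.00054976]), 'joint_torque': array([-1.91387144e-04, -4.04582369e+01, -2.37231016e+01,  6.98962226e-02,
        3.47246777e-02, -1.55144226e-04]), 'position': array([ 0.23156238, -0.52569103,  0.20461055]), 'tool_rot': array([-9.10262252e-04,  9.78565960e-01,  2.05931604e-01, -8.37564746e-05]), 'wrist_force': array([-0.74861959,  0.04095957,  0.3842435 ]), 'ft_torque': array([-0.04158081, -0.03308202, -0.05939754]), 'grip_force': 0.0, 'grip_width': 0.9969278915191776}
{'intrinsics': array([[554.65063219,   0.        , 322.78157646],
       [  0.        , 554.65063219, 238.86143246],
       [  0.        ,   0.        ,   1.        ]]), 'camera_from_world': array([[-0.87245913, -0.48865186, -0.00586793,  0.43766448],
       [-0.2165951 ,  0.39742577, -0.89170585,  0.31762351],
       [ 0.43806578, -0.77670594, -0.45257734,  1.0570048 ],
       [ 0.        ,  0.        ,  0.        ,  1.        ]])}
{'intrinsics': array([[546.61587821,   0.        , 315.12330887],
       [  0.        , 546.61587821, 233.68917331],
       [  0.        ,   0.        ,   1.        ]]), 'camera_from_world': array([[ 1.22455674e-03, -9.99998941e-01, -7.87045413e-04,
        -1.22968212e-01],
       [-9.87340687e-01, -1.08422241e-03, -1.58610192e-01,
         5.72722367e-01],
       [ 1.58609171e-01,  9.71309137e-04, -9.87340968e-01,
         1.11984279e+00],
       [ 0.00000000e+00,  0.00000000e+00,  0.00000000e+00,
         1.00000000e+00]])}
```

View pics/scene0.png

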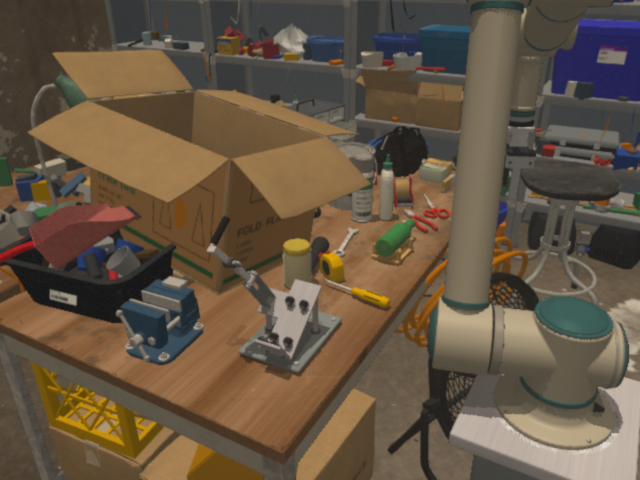

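View pics/top0.png

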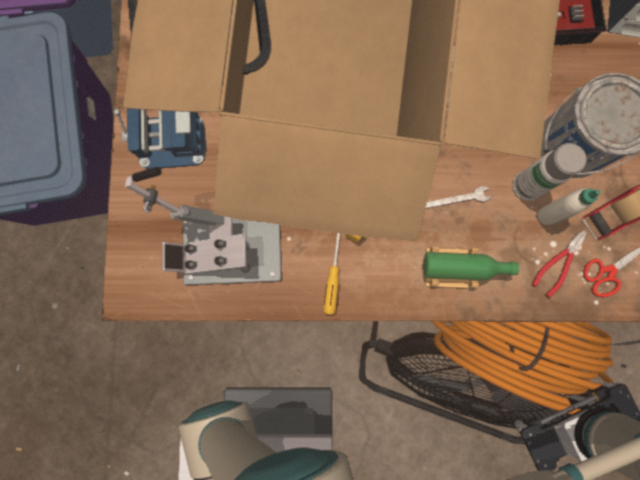

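```bash
cat > h.py <<'E'
from plant import bot
import numpy as np,cv2
from scipy.spatial.transform import Rotation as R
def world(n,d):
    c=bot.get_calibration(n);K=c["intrinsics"];T=np.linalg.inv(c["camera_from_world"])
    v,u=np.mgrid[:480,:640]
    P=np.stack([(u-K[0,2])/K[0,0]*d,(v-K[1,2])/K[1,1]*d,d],-1)
    return P@T[:3,:3].T+T[:3,3]
E
python3 - <<'E'
import cv2,numpy as np
from h import *
a=cv2.imread("pics/scene0.png")[210:370,190:410]; b=cv2.imread("pics/top0.png")[160:300,110:300]
cv2.imwrite("pics/c1.png",cv2.resize(a,(792,576),interpolation=cv2.INTER_CUBIC))
cv2.imwrite("pics/c2.png",cv2.resize(b,(760,560),interpolation=cv2.INTER_CUBIC))
W=world("top",np.load("pics/top0.npy"))
for u,v in [(170,257),(180,257),(188,262),(205,255),(215,255),(240,255),(244,235),(260,255),(275,255),(278,280),(280,225),(185,283),(146,174),(200,213),(182,211),(440,265),(460,265),(480,267),(515,268),(235,150),(320,220),(320,190),(420,220),(334,290)]: print(u,v,W[v,u].round(3))
E
```

```text
170 257 [0.519 0.178 0.074]
180 257 [0.522 0.162 0.054]
188 262 [0.51  0.142 0.067]
205 255 [0.524 0.105 0.073]
215 255 [0.522 0.083 0.085]
240 255 [0.518 0.026 0.123]
244 235 [0.556 0.018 0.13 ]
260 255 [ 0.531 -0.002  0.012]
275 255 [ 0.531 -0.035  0.012]
278 280 [ 0.477 -0.042  0.011]
280 225 [ 0.6   -0.044 -0.004]
185 283 [0.47  0.16  0.009]
146 174 [0.633 0.163 0.303]
200 213 [0.596 0.102 0.152]
182 211 [0.592 0.127 0.191]
440 265 [ 0.503 -0.379  0.076]
460 265 [ 0.503 -0.42   0.076]
480 267 [ 0.499 -0.462  0.073]
515 268 [ 0.499 -0.539  0.06 ]
235 150 [0.659 0.006 0.355]
320 220 [ 0.559 -0.131  0.28 ]
320 190 [ 0.602 -0.131  0.316]
420 220 [ 0.559 -0.302  0.278]
334 290 [ 0.454 -0.163  0.03 ]
```

View pics/c1.png

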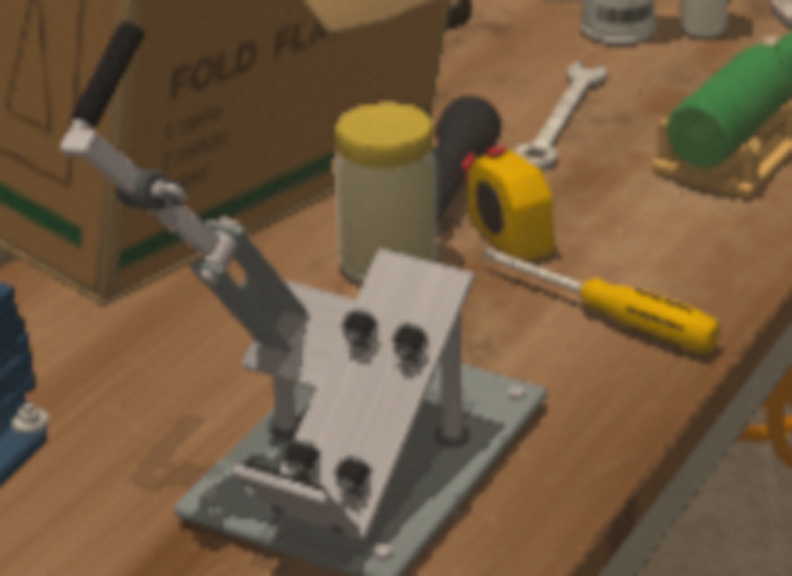

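View pics/c2.png

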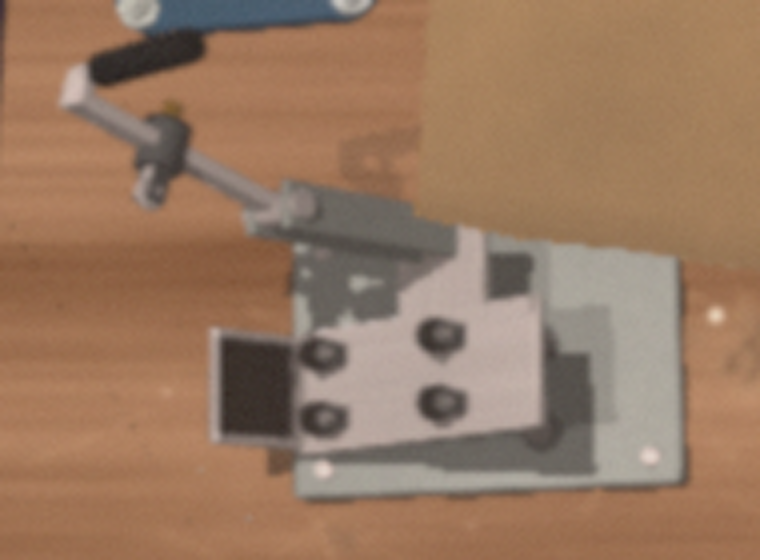

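```bash
cat > fit.py <<'E'
from h import *
def plane(P):
    c=np.median(P,0)
    for _ in range(4):
        n=np.linalg.svd(P-c,full_matrices=False)[2][2]; r=(P-c)@n
        P=P[abs(r)<max(2*np.median(abs(r)),1e-3)]; c=P.mean(0)
    n*=np.sign(n[2]); return n,c,len(P),np.std((P-c)@n)
d=np.load("pics/top0.npy");W=world("top",d)
def poly(pts):
    m=np.zeros((480,640),np.uint8)
    cv2.fillPoly(m,[np.round(np.array(pts)/4+[110,160]).astype(int)],1); return W[(m>0)&(d>0)]
bed=plane(poly([(360,380),(410,345),(480,315),(535,310),(535,420),(360,435)]))
stop=plane(poly([(230,345),(285,345),(285,425),(230,425)]))
base=plane(poly([(610,270),(665,270),(665,465),(610,465)]))
print(bed,stop,base,sep="\n")
print("slope",np.degrees(np.arccos(bed[0][2])),"yaw",np.degrees(np.arctan2(-bed[0][1],-bed[0][0])),"stop.bed",np.degrees(np.arccos(bed[0]@stop[0])))
c=bot.get_calibration("top");K=c["intrinsics"];T=np.linalg.inv(c["camera_from_world"])
def hit(p,pl):
    u,v=np.array(p)/4+[110,160]; r=T[:3,:3]@np.linalg.solve(K,[u,v,1]); o=T[:3,3]
    return o+r*(((pl[1]-o)@pl[0])/(r@pl[0]))
for nm,p,pl in [("bedTR",(546,297),bed),("bedBR",(548,427),bed),("bedBL",(300,453),bed),("cornT",(300,340),bed),("cornB",(300,443),bed),("stopT",(215,330),stop),("stopB",(215,440),stop),("b1",(297,497),base),("b2",(684,483),base),("b3",(680,258),base)]: print(nm,hit(p,pl).round(4))
# bottle
B=W[240:295,420:525].reshape(-1,3); g=cv2.imread("pics/top0.png")[240:295,420:525].reshape(-1,3).astype(int)
B=B[(g[:,1]>g[:,2]+40)&(g[:,1]>g[:,0]+25)]; print(len(B),B.min(0),B.max(0))
body=B[(B[:,2]>.05)&(B[:,1]>-.475)]
A=[]
for y in np.arange(-.54,-.345,.01):
    s=B[abs(B[:,1]-y)<.005]
    if len(s): print(round(y,3),s[:,0].min().round(4),s[:,0].max().round(4),s[:,2].max().round(4),len(s))
from scipy.optimize import least_squares
def f(q): # x0,z0,slope
    x=q[0]+q[2]*(body[:,1]+.41); return np.hypot(body[:,0]-x,body[:,2]-q[1])-.028
s=least_squares(f,[.5,.048,0],loss="soft_l1",f_scale=.002);print(s.x,np.std(s.fun))
E
python3 fit.py
```

```text
(array([-0.01927376,  0.57362765,  0.81888939]), array([0.52058583, 0.0619038 , 0.09849229]), 683, np.float64(0.000873487773617553))
(array([ 0.02055599, -0.8265734 ,  0.56245344]), array([0.52270473, 0.17069097, 0.06304164]), 163, np.float64(0.0007532941131469823))
(array([0.00351491, 0.01148716, 0.99992784]), array([ 0.53953624, -0.02164326,  0.01369751]), 388, np.float64(0.0008559470533534966))
slope 35.026228166693656 yaw -88.07559818933284 stop.bed 90.79955395328118
bedTR [0.5574 0.0127 0.1338]
bedBR [0.4932 0.0104 0.134 ]
bedBL [0.4892 0.1551 0.0325]
cornT [0.5501 0.1575 0.0322]
cornB [0.4946 0.1553 0.0325]
stopT [0.5475 0.1879 0.0875]
stopB [0.4911 0.1857 0.0863]
b1 [0.4672 0.1607 0.0119]
b2 [ 0.4748 -0.0487  0.0142]
b3 [ 0.5984 -0.0451  0.0138]
1293 [ 0.38800534 -0.54438349  0.05067839] [ 0.5249043  -0.12343484  1.19640949]
-0.54 0.4905 0.5071 0.0652 31
-0.53 0.492 0.5092 0.0676 44
-0.52 0.4923 0.5073 0.0629 36
-0.51 0.4922 0.5092 0.0658 33
-0.5 0.494 0.5088 0.0689 28
-0.49 0.4892 0.5139 0.0743 41
-0.48 0.4837 0.5186 0.0791 74
-0.47 0.483 0.521 0.0793 90
-0.46 0.4832 0.5227 0.0792 84
-0.45 0.4847 0.5225 0.079 88
-0.44 0.4852 0.5229 0.0813 89
-0.43 0.4852 0.523 0.0797 86
-0.42 0.4872 0.5229 0.0789 84
-0.41 0.487 0.5226 0.0796 82
-0.4 0.4872 0.5231 0.0794 87
-0.39 0.4891 0.5249 0.0807 83
-0.38 0.489 0.5248 0.0792 79
-0.37 0.4895 0.5249 0.0803 82
-0.36 0.491 0.5243 0.0811 68
[0.50476278 0.04751076 0.03595578] 0.07100997314247927
```

```bash
cat >> h.py <<'E'
def pose(s=None):
    s=s or bot.read_state(); q=np.array(s["tool_rot"]); return np.array(s["position"]),R.from_quat(np.r_[q[1:],q[0]])
def tool(yaw,tilt): # bottle-neck axis yaw (deg); tilt: neck raised by tilt deg; tool x=-neck, z into bottle
    neck=np.array([np.cos(np.radians(yaw)),np.sin(np.radians(yaw)),0]); x=-neck; z=np.array([0,0,-1.]); y=np.cross(z,x)
    return R.from_rotvec(np.radians(tilt)*y)*R.from_matrix(np.c_[x,y,z])
def rel(a,b):
    d=a[1].inv().apply(b[0]-a[0]); w=(a[1].inv()*b[1]).as_rotvec(degrees=True); return d.round(4),w.round(2)
def tcp(grasp,Rt): return np.array(grasp)+Rt.apply([0,0,bot.grasp_offset]),Rt
E
python3 - <<'E'
from h import *
W=world("top",np.load("pics/top0.npy"))
p=cv2.imread("pics/top0.png").astype(int); g=(p[...,1]>p[...,2]+30)&(p[...,1]>p[...,0]+15)
for v in (258,262,265,268,272,275): 
    u=np.where(g[v,415:530])[0]+415; print(v,u.min(),u.max(),W[v,u.min()+1].round(3),W[v,u.max()-1].round(3))
for v in range(244,292,3): print(v,[W[v,u,[0,2]].round(3).tolist() for u in (435,455,475)])
# check tilt sign
t=tool(-92,12); print(t.as_matrix().round(2))
G=[.504,-.41,.048]
print(rel(pose(),tcp(np.array(G)+[0,0,.12],tool(-92,12))))
E
```

```text
258 428 490 [ 0.518 -0.357  0.076] [ 0.518 -0.483  0.07 ]
262 428 497 [ 0.51  -0.357  0.073] [ 0.511 -0.499  0.063]
265 428 517 [ 0.503 -0.357  0.072] [ 0.504 -0.539  0.065]
268 428 518 [ 0.497 -0.357  0.076] [ 0.499 -0.544  0.058]
272 428 517 [ 0.489 -0.358  0.069] [ 0.491 -0.542  0.056]
275 442 491 [ 0.483 -0.387  0.066] [ 0.483 -0.484  0.066]
244 [[0.558, -0.004], [0.558, -0.002], [0.558, -0.004]]
247 [[0.545, 0.042], [0.551, -0.005], [0.546, 0.037]]
250 [[0.539, 0.037], [0.543, 0.009], [0.538, 0.045]]
253 [[0.529, 0.065], [0.53, 0.062], [0.533, 0.04]]
256 [[0.522, 0.071], [0.522, 0.071], [0.522, 0.07]]
259 [[0.516, 0.072], [0.516, 0.075], [0.516, 0.072]]
262 [[0.509, 0.078], [0.509, 0.077], [0.509, 0.078]]
265 [[0.503, 0.078], [0.503, 0.076], [0.503, 0.074]]
268 [[0.497, 0.073], [0.497, 0.076], [0.498, 0.069]]
271 [[0.491, 0.073], [0.491, 0.072], [0.491, 0.074]]
274 [[0.486, 0.061], [0.486, 0.062], [0.485, 0.066]]
277 [[0.48, 0.055], [0.48, 0.06], [0.48, 0.06]]
280 [[0.475, 0.037], [0.477, 0.01], [0.475, 0.035]]
283 [[0.468, 0.045], [0.471, 0.012], [0.469, 0.038]]
286 [[0.464, 0.009], [0.465, 0.002], [0.462, 0.041]]
289 [[0.458, -0.001], [0.458, -0.0], [0.459, -0.003]]
[[ 0.03  1.    0.01]
 [ 0.98 -0.03  0.21]
 [ 0.21  0.   -0.98]]
(array([0.2977, 0.0004, 0.0552]), array([  6.65,  10.65, -64.  ]))
```

```bash
sed -i 's/np.radians(tilt)\*y/-np.radians(tilt)*y/' h.py; cat >> h.py <<'E'
from scipy.spatial.transform import Slerp
def mid(a,b,f=.5): return a[0]+(b[0]-a[0])*f, Slerp([0,1],R.concatenate([a[1],b[1]]))([f])[0]
E
python3 - <<'E'
from h import *
T=tool(-92,8);print(T.as_matrix().round(2)); c=pose()
A=tcp([.5047,-.406,.168],T);D=tcp([.5047,-.406,.048],T); m=mid(c,A)
print(rel(c,m),rel(m,A),rel(A,D))
E
```

```text
[[ 0.03  1.   -0.  ]
 [ 0.99 -0.03 -0.14]
 [-0.14  0.   -0.99]]
(array([0.1485, 0.0015, 0.0277]), array([ -2.28,  -3.6 , -32.06])) (array([0.1268, 0.0796, 0.0205]), array([ -2.28,  -3.6 , -32.06])) (array([0.0167, 0.    , 0.1188]), array([0., 0., 0.]))
```

```bash
python3 -m pendant '[0,0.015,0,0.003,-0.2,-0.4,-3.2, 0,0.045,0,0.008,-0.7,-1.1,-9.6, 0,0.08,0.001,0.015,-1.2,-2,-17.5, 0,0.115,0.001,0.021,-1.8,-2.8,-25, 0,0.1485,0.0015,0.0277,-2.28,-3.6,-32.06]' && python3 -m pendant '[0,0.032,0.02,0.005,-0.6,-0.9,-8, 0,0.064,0.04,0.01,-1.2,-1.8,-16, 0,0.095,0.06,0.015,-1.7,-2.7,-24, 0,0.118,0.074,0.019,-2.1,-3.4,-30, 0,0.1268,0.0796,0.0205,-2.28,-3.6,-32.06]'
python3 - <<'E'
from h import *
T=tool(-92,8);D=tcp([.5047,-.406,.048],T);s=bot.read_state();print(rel(pose(s),D),s["qpos"].round(2))
p,d=bot.capture("top");cv2.imwrite("pics/t1.png",cv2.resize(p[180:330,380:580],(800,600),interpolation=cv2.INTER_CUBIC)[...,::-1])
E
```

```text
time_s: 0.6
position: [0.3693, -0.4669, 0.1771]
tool_rot: [0.025, 0.882, 0.47, -0.027]
wrist_force: [-0.2, -0.1, -0.2]
grip_width: 1.001
grip_force: 0.0
time_s: 1.1
position: [0.5064, -0.4072, 0.1487]
tool_rot: [0.048, 0.716, 0.695, -0.05]
wrist_force: [0.2, 0.2, 0.4]
grip_width: 1.0
grip_force: 0.0
(array([ 0.0151, -0.0017,  0.1183]), array([ 0.  , -0.  ,  0.26])) [-0.72  0.38  1.5  -0.12  1.17 -0.65]
```

View pics/t1.png

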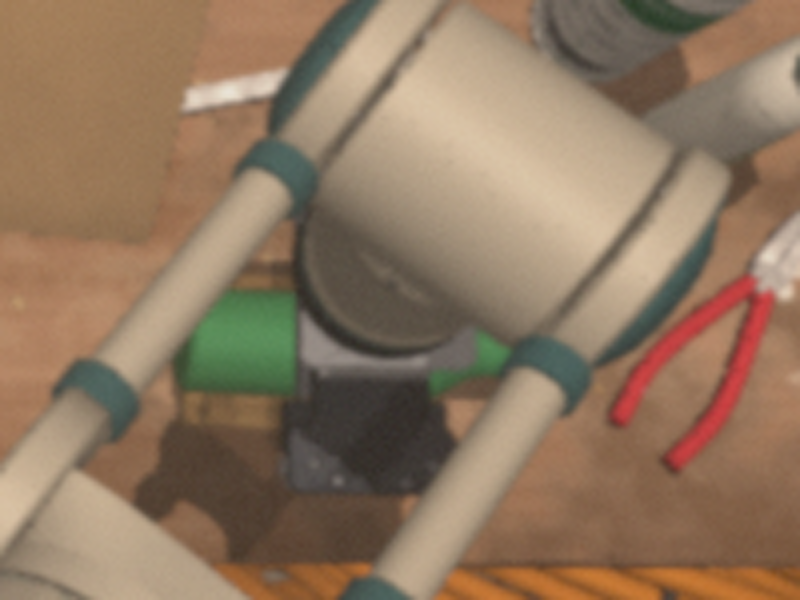

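```bash
python3 -m pendant '[0,0.002,0,0.016,0,0,0, 0,0.005,-0.001,0.04,0,0,0, 0,0.009,-0.0015,0.07,0,0,0.2, 0,0.012,-0.0015,0.09,0,0,0.2, 0,0.0135,-0.0015,0.104,0,0,0.2]' && python3 -m pendant '[0,0.0005,0,0.005,0,0,0, 0,0.001,0,0.01,0,0,0, 0,0.0015,0,0.0135,0,0,0, 0,0.0015,0,0.0143,0,0,0, 0,0.0015,0,0.0143,0,0,0]'
python3 - <<'E'
from h import *
T=tool(-92,8);D=tcp([.5047,-.406,.048],T);s=bot.read_state();print(rel(pose(s),D),s["wrist_force"])
E
python3 -m pendant '[0.3,0,0,0,0,0,0, 0.35,0,0,0,0,0,0, 0.37,0,0,0,0,0,0, 0.38,0,0,0,0,0,0, 0.39,0,0,0,0,0,0]' 8
```

```text
time_s: 1.65
position: [0.5013, -0.4108, 0.0436]
tool_rot: [0.048, 0.72, 0.691, -0.051]
wrist_force: [0.9, 0.1, 0.1]
grip_width: 1.0
grip_force: 0.0
time_s: 2.15
position: [0.5036, -0.4113, 0.0314]
tool_rot: [0.05, 0.719, 0.692, -0.05]
wrist_force: [0.8, 0.6, -0.5]
grip_width: 1.004
grip_force: 0.0
(array([0.003 , 0.0009, 0.0016]), array([ 0.08,  0.13, -0.21])) [ 0.84058992  0.57842748 -0.53258743]
time_s: 2.65
position: [0.5034, -0.411, 0.0309]
tool_rot: [0.049, 0.719, 0.692, -0.05]
wrist_force: [2.1, 0.3, -0.5]
grip_width: 0.623
grip_force: 1.6
```

```bash
python3 -m pendant '[0.45,0,0,0,0,0,0, 0.45,0,0,0,0,0,0, 0.5,0,0,0,0,0,0, 0.5,0,0,0,0,0,0, 0.5,0,0,0,0,0,0]' 10
python3 -m pendant '[0.5,0,0,0,0,0,0, 0.5,0,0,0,0,0,0, 0.5,0,0,0,0,0,0, 0.5,0,0,0,0,0,0, 0.5,0,0,0,0,0,0]' 18
```

```text
time_s: 3.15
position: [0.5046, -0.4112, 0.0311]
tool_rot: [0.05, 0.719, 0.692, -0.05]
wrist_force: [6.2, 0.9, -0.5]
grip_width: 0.591
grip_force: 10.0
time_s: 3.65
position: [0.5046, -0.4112, 0.0312]
tool_rot: [0.05, 0.719, 0.692, -0.05]
wrist_force: [5.8, 1.4, 0.2]
grip_width: 0.592
grip_force: 18.0
```

```bash
python3 -m pendant '[0.5,0,0,-0.003,0,0,0, 0.5,0,0,-0.01,0,0,0, 0.5,0,0,-0.025,0,0,0, 0.5,0,0,-0.045,0,0,0, 0.5,0,0,-0.06,0,0,0]' | grep -v rot
cat >> h.py <<'E'
def wp(M,yaw,tilt,o): T=tool(yaw,tilt+8); return np.array(M)-T.apply(o),T
def show(c,ws):
    for w in ws: print(rel(c,w)); c=w
O=tool(-92,8).inv().apply(np.array([.5043,-.419,.048])-[.5046,-.4112,.0312])
E
python3 - <<'E'
from h import *
print(O); s=bot.read_state();print(s["wrist_force"],s["grip_force"],s["qpos"].round(2))
show(pose(s),[wp([.43,-.39,.19],-92,0,O),wp([.37,-.28,.24],-91,10,O),wp([.37,-.13,.26],-90,20,O),wp([.37,.03,.28],-88,28,O),wp([.43,.13,.27],-88,35,O),wp([.5215+.002,.120,.1112+.0795+.007],-88,35,O) ])
E
```

```text
time_s: 4.15
position: [0.5019, -0.4021, 0.0908]
wrist_force: [0.4, -0.5, -1.4]
grip_width: 0.591
grip_force: 18.0
[-1.00678617e-02 -2.76011738e-05 -1.55501575e-02]
[ 0.43202235 -0.47470174 -1.37894634] 17.998797297477722 [-0.72  0.42  1.6  -0.13  1.04 -0.62]
(array([ 0.0054, -0.0725, -0.0839]), array([-0.14,  0.03, -0.2 ]))
(array([ 0.097 , -0.0639, -0.063 ]), array([ -0.23, -10.  ,  -0.98]))
(array([ 0.1336, -0.0026, -0.0639]), array([ -0.39, -10.  ,  -0.92]))
(array([ 0.1296,  0.    , -0.0915]), array([-1.06, -8.  , -1.7 ]))
(array([ 0.0831,  0.0635, -0.0483]), array([-0., -7.,  0.]))
(array([0.0396, 0.0931, 0.0619]), array([0., 0., 0.]))
```

```bash
python3 -m pendant '[0.5,0,-0.005,-0.01,0,0,0, 0.5,0.001,-0.02,-0.028,0,0,0, 0.5,0.003,-0.04,-0.05,0,0,0, 0.5,0.004,-0.058,-0.07,0,0,0, 0.5,0.0054,-0.0725,-0.0839,0,0,0]' | grep -E 'time|pos|for'
python3 -m pendant '[0.5,0.02,-0.013,-0.013,0,-2,-0.2, 0.5,0.04,-0.026,-0.026,0,-4,-0.4, 0.5,0.06,-0.039,-0.039,0,-6,-0.6, 0.5,0.08,-0.052,-0.052,0,-8,-0.8, 0.5,0.097,-0.0639,-0.063,-0.23,-10,-1]' | grep -E 'time|pos|for'
python3 -m pendant '[0.5,0.027,0,-0.013,0,-2,-0.2, 0.5,0.054,-0.001,-0.026,0,-4,-0.4, 0.5,0.08,-0.0015,-0.039,0,-6,-0.6, 0.5,0.107,-0.002,-0.052,0,-8,-0.8, 0.5,0.1336,-0.0026,-0.0639,-0.39,-10,-0.92]' | grep -E 'time|pos|for'
python3 -m pendant '[0.5,0.027,0,-0.018,-0.2,-1.6,-0.3, 0.5,0.055,0,-0.038,-0.4,-3.2,-0.7, 0.5,0.085,0,-0.058,-0.6,-4.8,-1, 0.5,0.11,0,-0.077,-0.8,-6.4,-1.3, 0.5,0.1296,0,-0.0915,-1.06,-8,-1.7]' | grep -E 'time|pos|for'
python3 - <<'E'
from h import *
s=bot.read_state();print(s["qpos"].round(2))
n=np.array([-.02,.5732,.8192]);u=np.array([.0286,-.8187,.5736]);S=np.array([.5215,.1254,.1112])
show(pose(s),[wp(S+.11*n+.006*u-[.1,0,0],-88,35,O),wp(S+.11*n+.006*u,-88,35,O),wp(S+.03*n+.006*u,-88,35,O)])
p,d=bot.capture("scene");cv2.imwrite("pics/s1.png",p[...,::-1])
E
```

```text
time_s: 4.65
position: [0.4293, -0.382, 0.1733]
wrist_force: [0.4, 0.6, -2.5]
grip_force: 18.0
time_s: 5.15
position: [0.3693, -0.2739, 0.221]
wrist_force: [-0.6, 1.3, -3.7]
grip_force: 18.0
time_s: 5.65
position: [0.3706, -0.1276, 0.2404]
wrist_force: [0.5, -0.8, -2.9]
grip_force: 18.0
time_s: 6.15
position: [0.3718, 0.0303, 0.2601]
wrist_force: [-0.4, -0.3, -2.6]
grip_force: 18.0
[ 0.47  0.1   1.79 -0.57  1.55  0.53]
(array([ 0.1632,  0.0527, -0.028 ]), array([-0.05, -6.87, -0.11]))
(array([-0.0026,  0.0999,  0.0024]), array([0., 0., 0.]))
(array([ 0.0111, -0.    ,  0.0792]), array([0., 0., 0.]))
```

View pics/s1.png

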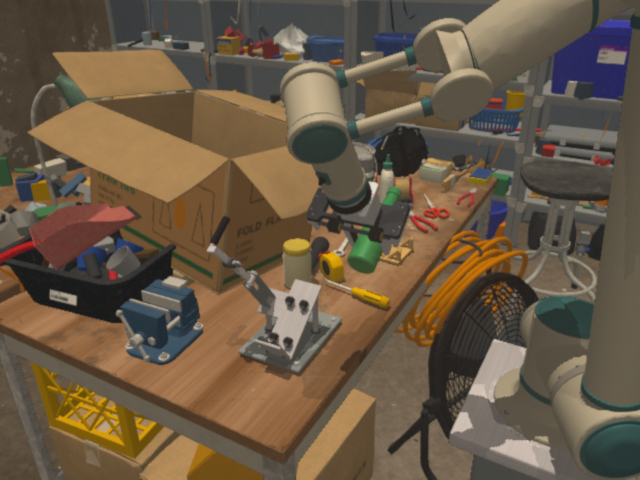

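```bash
python3 -m pendant '[0.5,0.03,0.01,-0.005,0,-1.3,0, 0.5,0.065,0.021,-0.011,0,-2.7,0, 0.5,0.1,0.032,-0.017,0,-4.2,0, 0.5,0.135,0.044,-0.023,0,-5.7,-0.1, 0.5,0.1632,0.0527,-0.028,-0.05,-6.87,-0.11]' | grep -E 'time|pos|for'
python3 -m pendant '[0.5,0,0.01,0,0,0,0, 0.5,0,0.025,0,0,0,0, 0.5,0,0.035,0,0,0,0, 0.5,0,0.04,0,0,0,0, 0.5,0,0.04,0,0,0,0]' | grep -E 'time|pos|for'
python3 - <<'E'
from h import *
from scipy.optimize import least_squares
s=bot.read_state();print(s["qpos"].round(2)); c=pose(s); M=c[0]+c[1].apply(O); T0=tool(-88,35)
print("M",M,"tilt now",rel(c,(c[0],tool(-88,43)))); 
pts=[]
for n in("scene","top"):
    p,d=bot.capture(n);cv2.imwrite(f"pics/m_{n}.png",p[...,::-1]);p=p.astype(int)
    g=(p[...,1]>p[...,0]+25)&(p[...,1]>p[...,2]+15)&(d>0);W=world(n,d)[g];W=W[np.linalg.norm(W-M,axis=1)<.16];print(n,len(W));
    q=(W-M)@T0.as_matrix(); print(n,q.min(0).round(3),q.max(0).round(3)); pts.append(q)
q=np.vstack(pts) # x=-neck
def f(z,q): 
    y=q[:,1]-z[0]-z[2]*q[:,0]; w=q[:,2]-z[1]-z[3]*q[:,0]; return np.hypot(y,w)-.028
for Q in pts+[q]:
    Q=Q[Q[:,0]>-.055]
    if len(Q)>40:
        r=least_squares(f,[0,0,0,0],args=(Q,),loss="soft_l1",f_scale=.002); print(len(Q),r.x.round(4),np.median(abs(r.fun)), "base x",np.percentile(Q[:,0],[97,99.5]))
E
```

```text
time_s: 6.7
position: [0.4209, 0.1801, 0.1852]
wrist_force: [0.8, -0.1, -1.5]
grip_force: 18.0
time_s: 7.2
position: [0.4613, 0.1793, 0.1873]
wrist_force: [-0.4, 0.0, -2.4]
grip_force: 18.0
[ 0.67  0.45  1.55 -0.58  1.63  0.75]
M [0.46112138 0.18246833 0.20552958] tilt now (array([0., 0., 0.]), array([-0.06, -0.08, -0.19]))
scene 1122
scene [-0.129 -0.071 -0.128] [0.064 0.023 0.002]
top 2035
top [-0.132 -0.027 -0.032] [0.062 0.024 0.012]
607 [ 0.0022  0.0004  0.0064 -0.0021] 0.001010540047588722 base x [0.06278792 0.06335328]
1131 [-0.0002 -0.0002  0.0069 -0.0052] 0.0006367952737153168 base x [0.05594141 0.06039021]
1738 [ 0.0004 -0.      0.0226 -0.0016] 0.0008653148775212595 base x [0.06127621 0.06306916]
```

```bash
python3 -m pendant '[0.5,0,0.01,0,0,0,0, 0.5,-0.001,0.025,0.001,0,0,0, 0.5,-0.001,0.04,0.002,0,0,0, 0.5,-0.0015,0.053,0.002,0,0,-0.1, 0.5,-0.002,0.0598,0.002,0,0,-0.2]' | grep -E 'time|pos|for'
python3 -m pendant '[0.5,0.001,0,0.008,0,0,0, 0.5,0.0035,0,0.025,0,0,0, 0.5,0.006,0,0.043,0,0,0, 0.5,0.0085,0,0.06,0,0,0, 0.5,0.01,0,0.07,0,0,0]' | grep -E 'time|pos|for'
cat >> h.py <<'E'
n=np.array([-.02,.5732,.8192]);u=np.array([.0286,-.8187,.5736]);v=np.array([.9994,.0349,0])
corner=np.array([.5206,.1517,.0354])
E
cat > chk.py <<'E'
from h import *
s=bot.read_state();c=pose(s);e=c[0]+c[1].apply(O)-corner
print("bottle mid (u,v,n)",(e@u).round(4),(e@v).round(4),(e@n).round(4),"F(u,v,n)",[(s["wrist_force"]@k).round(1) for k in(u,v,n)],"rot",rel(c,(c[0],tool(-88,43)))[1])
S=corner+.065*u+.047*n
print("to seat",rel(c,(S-tool(-88,43).apply(O),tool(-88,43)))[0],"tool axes of u,n:",c[1].inv().apply(u).round(3),c[1].inv().apply(n).round(3))
E
python3 chk.py
python3 - <<'E'
from h import *
p,d=bot.capture("scene");cv2.imwrite("pics/s2.png",cv2.resize(p[200:380,180:420],(800,600),interpolation=cv2.INTER_CUBIC)[...,::-1])
E
```

```text
time_s: 7.8
position: [0.5223, 0.1793, 0.1862]
wrist_force: [0.2, -0.3, -2.7]
grip_force: 18.0
time_s: 8.3
position: [0.5206, 0.1379, 0.1272]
wrist_force: [-0.7, 0.4, -2.6]
grip_force: 18.0
bottle mid (u,v,n) 0.0717 -0.0004 0.0841 F(u,v,n) [np.float64(-1.8), np.float64(-0.6), np.float64(-1.9)] rot [-0.16  0.03  0.22]
to seat [0.0118 0.0007 0.0357] tool axes of u,n: [-0.99  -0.003  0.14 ] [-0.14  -0.003 -0.99 ]
```

View pics/s2.png

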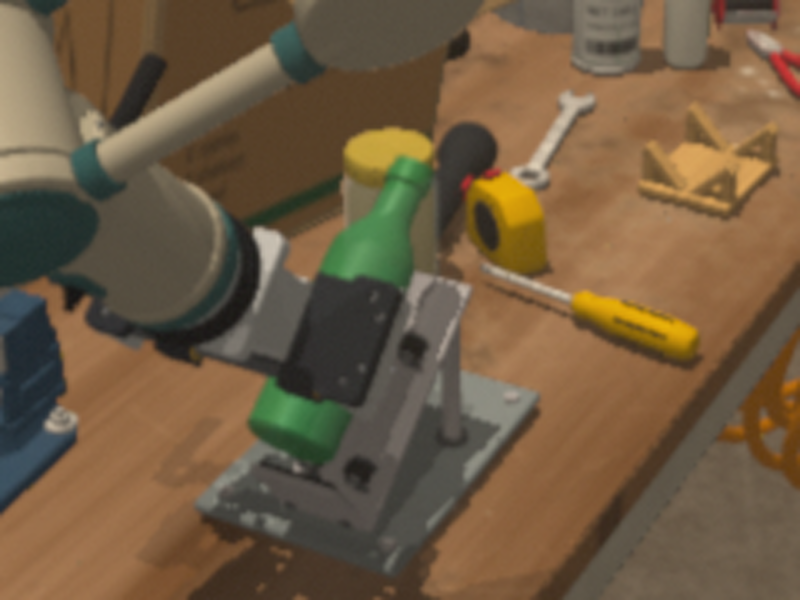

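```bash
python3 -m pendant '[0.5,0.0005,0,0.004,0,0,0, 0.5,0.0015,0,0.011,0,0,0, 0.5,0.0028,0,0.02,0,0,0, 0.5,0.0038,0,0.027,0,0,0, 0.5,0.0043,0.0005,0.0307,0,0,0]' | grep -E 'time|for'
python3 -m pendant '[0.5,0.001,0,0,0,0,0, 0.5,0.002,0,-0.0003,0,0,0, 0.5,0.003,0,-0.0004,0,0,0, 0.5,0.004,0,-0.0006,0,0,0, 0.5,0.004,0,-0.0006,0,0,0]' | grep -E 'time|for'
python3 chk.py
```

```text
time_s: 8.85
wrist_force: [-0.4, -0.0, -2.2]
grip_force: 18.0
time_s: 9.35
wrist_force: [-0.7, -0.2, -2.1]
grip_force: 18.0
bottle mid (u,v,n) 0.0673 0.0014 0.0551 F(u,v,n) [np.float64(-1.1), np.float64(-0.7), np.float64(-1.8)] rot [ 0.   -0.05  0.15]
to seat [ 0.0034 -0.0014  0.0077] tool axes of u,n: [-0.99  -0.003  0.138] [-0.138 -0.    -0.99 ]
```

Still free; continue slowly down-slope to the stop.

```bash
for i in 1; do python3 -m pendant '[0.5,0.0008,-0.0004,0.001,0,0,0, 0.5,0.0016,-0.0008,0.002,0,0,0, 0.5,0.0021,-0.001,0.003,0,0,0, 0.5,0.0023,-0.001,0.004,0,0,0, 0.5,0.0023,-0.001,0.004,0,0,0]' | grep -E 'time|for'; python3 chk.py|head -1; python3 -m pendant '[0.5,0.0005,0,-0.0001,0,0,0, 0.5,0.001,0,-0.00015,0,0,0, 0.5,0.0015,0,-0.0002,0,0,0, 0.5,0.0015,0,-0.0002,0,0,0, 0.5,0.0015,0,-0.0002,0,0,0]' | grep -E 'time|for';python3 chk.py; done
```

```text
time_s: 9.85
wrist_force: [0.3, -0.4, -2.4]
grip_force: 18.0
bottle mid (u,v,n) 0.0658 0.0002 0.0504 F(u,v,n) [np.float64(-1.1), np.float64(0.3), np.float64(-2.2)] rot [-0.04 -0.02  0.15]
time_s: 10.35
wrist_force: [0.2, -0.4, -1.4]
grip_force: 18.0
bottle mid (u,v,n) 0.0648 0.0003 0.0507 F(u,v,n) [np.float64(-0.5), np.float64(0.2), np.float64(-1.4)] rot [-0.02  0.02  0.14]
to seat [ 0.0003 -0.0003  0.0036] tool axes of u,n: [-0.99  -0.002  0.139] [-0.14  -0.001 -0.99 ]
```

```bash
python3 -m pendant '[0.5,0.0005,0,-0.0001,0,0,0, 0.5,0.001,0,-0.00015,0,0,0, 0.5,0.001,0,-0.0002,0,0,0, 0.5,0.001,0,-0.0002,0,0,0, 0.5,0.001,0,-0.0002,0,0,0]' | grep -E 'time|force:';python3 chk.py|head -1;  python3 -m pendant '[0.5,0.0005,0,-0.0001,0,0,0, 0.5,0.001,0,-0.00015,0,0,0, 0.5,0.001,0,-0.0002,0,0,0, 0.5,0.001,0,-0.0002,0,0,0, 0.5,0.001,0,-0.0002,0,0,0]' | grep -E 'time|force:';python3 chk.py|head -1
```

```text
time_s: 10.85
wrist_force: [-0.0, -4.9, 3.1]
grip_force: 18.0
bottle mid (u,v,n) 0.0647 0.0004 0.0508 F(u,v,n) [np.float64(5.8), np.float64(-0.2), np.float64(-0.3)] rot [-0.01  0.11  0.13]
time_s: 11.35
wrist_force: [0.6, -6.6, 4.9]
grip_force: 18.0
bottle mid (u,v,n) 0.0646 0.0004 0.051 F(u,v,n) [np.float64(8.2), np.float64(0.4), np.float64(0.2)] rot [-0.02  0.22  0.14]
```

```bash
python3 -m pendant '[0.5,-0.0005,0,0,0,0,0, 0.5,-0.001,0,0.0005,0,0,0, 0.5,-0.0009,0,0.0012,0,0,0, 0.5,-0.0008,0,0.002,0,0,0, 0.5,-0.0008,0,0.002,0,0,0]' | grep -E 'time|force:';python3 chk.py|head -1;  python3 -m pendant '[0.5,0.0001,0,0.0004,0,0,0, 0.5,0.0001,0,0.0008,0,0,0, 0.5,0.0001,0,0.001,0,0,0, 0.5,0.0001,0,0.001,0,0,0, 0.5,0.0001,0,0.001,0,0,0]' | grep -E 'time|force:';python3 chk.py|head -1
```

```text
time_s: 11.85
wrist_force: [0.8, -4.1, 5.0]
grip_force: 18.0
bottle mid (u,v,n) 0.0648 0.0004 0.0493 F(u,v,n) [np.float64(6.2), np.float64(0.6), np.float64(1.8)] rot [-0.    0.11  0.12]
time_s: 12.35
wrist_force: [-0.0, -3.5, 6.4]
grip_force: 18.0
bottle mid (u,v,n) 0.0648 0.0004 0.0484 F(u,v,n) [np.float64(6.5), np.float64(-0.2), np.float64(3.2)] rot [0.   0.11 0.11]
```

```bash
python3 -m pendant '[0.5,-0.0003,0,0.0003,0,0,0, 0.5,-0.0005,0,0.0006,0,0,0, 0.5,-0.0005,0,0.001,0,0,0, 0.5,-0.0005,0,0.001,0,0,0, 0.5,-0.0005,0,0.001,0,0,0]' | grep -E 'time|force:';python3 chk.py|head -1;  python3 -m pendant '[0.5,0,0,0.0004,0,0,0, 0.5,0,0,0.0006,0,0,0, 0.5,0,0,0.0006,0,0,0, 0.5,0,0,0.0006,0,0,0, 0.5,0,0,0.0006,0,0,0]' | grep -E 'time|force:';python3 chk.py|head -1
```

```text
time_s: 12.85
wrist_force: [0.7, -4.0, 5.1]
grip_force: 18.0
bottle mid (u,v,n) 0.0647 0.0005 0.0473 F(u,v,n) [np.float64(6.2), np.float64(0.5), np.float64(1.9)] rot [0.01 0.03 0.13]
time_s: 13.35
wrist_force: [0.6, -2.2, 6.0]
grip_force: 18.0
bottle mid (u,v,n) 0.0646 0.0006 0.0469 F(u,v,n) [np.float64(5.2), np.float64(0.5), np.float64(3.6)] rot [0.03 0.01 0.14]
```

```bash
python3 -m pendant '[0.5,-0.0001,0,0.0003,0,0,0, 0.5,-0.0002,0,0.0006,0,0,0, 0.5,-0.0002,0,0.0008,0,0,0, 0.5,-0.0002,0,0.0008,0,0,0, 0.5,-0.0002,0,0.0008,0,0,0]' | grep -E 'time|force:';python3 chk.py|head -1;  python3 -m pendant '[0.5,0,0,0.0004,0,0,0, 0.5,0,0,0.0007,0,0,0, 0.5,0,0,0.0007,0,0,0, 0.5,0,0,0.0007,0,0,0, 0.5,0,0,0.0007,0,0,0]' | grep -E 'time|force:';python3 chk.py|head -1
```

```text
time_s: 13.85
wrist_force: [0.4, -2.1, 7.9]
grip_force: 18.0
bottle mid (u,v,n) 0.0646 0.0008 0.0465 F(u,v,n) [np.float64(6.2), np.float64(0.3), np.float64(5.3)] rot [ 0.07 -0.03  0.14]
time_s: 14.35
wrist_force: [0.0, -0.1, 8.6]
grip_force: 18.0
bottle mid (u,v,n) 0.0646 0.0011 0.0462 F(u,v,n) [np.float64(5.0), np.float64(0.0), np.float64(6.9)] rot [ 0.12 -0.06  0.13]
```

```bash
python3 -m pendant '[0.5,0,0,0,0,0,0, 0.45,0,0,-0.0003,0,0,0, 0.42,0,0,-0.0005,0,0,0, 0.41,0,0,-0.0005,0,0,0, 0.40,0,0,-0.0005,0,0,0]' 4; python3 chk.py|head -1
python3 -m pendant '[0.39,0,0,0,0,0,0, 0.37,0,0,0,0,0,0, 0.34,0,0,0,0,0,0, 0.3,0,0,0,0,0,0, 0.25,0,0,0,0,0,0]' ; python3 chk.py|head -1
```

```text
time_s: 14.85
position: [0.5225, 0.1227, 0.0906]
tool_rot: [0.263, 0.646, 0.671, -0.254]
wrist_force: [3.3, -0.3, 1.4]
grip_width: 0.599
grip_force: 1.2
bottle mid (u,v,n) 0.0634 0.0009 0.0453 F(u,v,n) [np.float64(1.1), np.float64(3.2), np.float64(0.9)] rot [ 0.05 -0.17  0.13]
time_s: 15.35
position: [0.5214, 0.1216, 0.0909]
tool_rot: [0.263, 0.646, 0.67, -0.255]
wrist_force: [0.3, -0.0, 0.1]
grip_width: 0.735
grip_force: 0.0
bottle mid (u,v,n) 0.0643 -0.0003 0.045 F(u,v,n) [np.float64(0.1), np.float64(0.3), np.float64(0.1)] rot [-0.09 -0.03  0.17]
```

```bash
python3 -m pendant '[0.25,0,0,-0.004,0,0,0, 0.25,0,0,-0.015,0,0,0, 0.25,0,0,-0.032,0,0,0, 0.25,0,0,-0.052,0,0,0, 0.25,0,0,-0.07,0,0,0]' | grep -E 'time|pos|force:'
python3 -m pendant '[0.25,0,-0.005,-0.015,0,0,0, 0.25,0,-0.02,-0.04,0,0,0, 0.25,0,-0.045,-0.06,0,0,0, 0.25,0,-0.075,-0.075,0,0,0, 0.25,0,-0.1,-0.08,0,0,0]' | grep -E 'time|pos|force:'
python3 - <<'E'
from h import *
W0=world("top",np.load("pics/top0.npy"))
for q in [(130,60),(160,60),(130,100),(170,100),(215,108),(218,120),(217,160),(217,200),(230,110)]: print(q,W0[q[1],q[0]].round(3))
from scipy.optimize import least_squares
# black grip in initial top and scene images
g0=corner+.143*u+.114*v+.216*n; print("pred grip",g0)
for nm in("top","scene"):
    W=world(nm,np.load(f"pics/{nm}0.npy")); p=cv2.imread(f"pics/{nm}0.png").max(2)
    L=(W-corner)@np.c_[u,v,n]; m=(abs(L[...,0]-.143)<.045)&(abs(L[...,1]-.114)<.025)&(abs(L[...,2]-.216)<.025)&(p<60); q=L[m]; print(nm,len(q),q.mean(0),q.min(0),q.max(0)) if len(q) else print(nm,0)
    r=least_squares(lambda z:np.hypot(q[:,1]-z[0],q[:,2]-z[1])-.008,[.114,.216],loss="soft_l1",f_scale=.002);print(r.x)
    p,d=bot.capture(nm);cv2.imwrite(f"pics/p_{nm}.png",p[...,::-1]);np.save(f"pics/p_{nm}.npy",d);p=p.astype(int)
    L=(world(nm,d)-corner)@np.c_[u,v,n]; m=(p[...,1]>p[...,0]+25)&(p[...,1]>p[...,2]+15)&(d>0)&(np.linalg.norm(L-[.09,0,.047],axis=-1)<.14); q=L[m]; print("bottle",len(q),q.min(0),q.max(0)); q=q[q[:,0]<.115]
    r=least_squares(lambda z:np.hypot(q[:,1]-z[0]-z[2]*(q[:,0]-.065),q[:,2]-z[1]-z[3]*(q[:,0]-.065))-.028,[0,.047,0,0],loss="soft_l1",f_scale=.002);print("v,n,slopes",r.x.round(4))
E
```

```text
time_s: 15.85
position: [0.5203, 0.1706, 0.1437]
wrist_force: [0.6, 0.2, -0.3]
grip_force: 0.0
time_s: 16.35
position: [0.4172, 0.2217, 0.2025]
wrist_force: [0.3, 0.4, -0.6]
grip_force: 0.0
(130, 60) [0.813 0.183 0.353]
(160, 60) [0.807 0.13  0.365]
(130, 100) [0.746 0.181 0.346]
(170, 100) [0.741 0.112 0.359]
(215, 108) [0.716 0.033 0.387]
(218, 120) [ 0.845  0.101 -0.003]
(217, 160) [ 0.751  0.102 -0.006]
(217, 200) [0.588 0.041 0.304]
(230, 110) [0.756 0.028 0.278]
pred grip [0.6343014 0.1624157 0.294372 ]
top 184 [0.14820331 0.11314764 0.22266004] [0.11181134 0.10772357 0.21300993] [0.17387338 0.12010769 0.22658062]
[0.11593651 0.21669018]
bottle 1661 [ 0.00410736 -0.02356563  0.03671269] [0.19675973 0.02610579 0.07746008]
v,n,slopes [0.0022 0.0465 0.0093 0.0027]
scene 208 [0.13978989 0.11304394 0.22059038] [0.10984523 0.10749554 0.21097338] [0.1713594  0.12127683 0.22648508]
[0.11765174 0.21582135]
bottle 938 [ 0.001169   -0.02592948  0.04514291] [0.19482696 0.02475105 0.07913805]
v,n,slopes [0.0044 0.0466 0.0222 0.0214]
```

```bash
cat >> h.py <<'E'
corner=corner+.0015*v
from numpy import cos,sin,radians
def back(psi): return cos(radians(psi))*v+sin(radians(psi))*n
def ltool(psi):
    z=-back(psi);x=-u;y=np.cross(z,x);m=np.c_[x,y,z];U,_,V=np.linalg.svd(m);return R.from_matrix(U@V)
def grip(th,ug=.146):  # th joint rad
    a=np.arctan2(.012,-.118)-th; return corner+ug*u+(.07+.1186*cos(a))*v+(.106+.1186*sin(a))*n
def lw(th,psi,off=0,ug=.146): T=ltool(psi); return tcp(grip(th,ug)+off*back(psi),T)
E
python3 - <<'E'
from h import *
print(grip(1.85)); c=pose()
Q=(corner+.146*u-.06*v+.30*n,ltool(120)); 
show(c,[mid(c,Q),Q,lw(1.85,120,.09),lw(1.85,120,.0)]); print(Q[0],lw(1.85,120,.09)[0])
E
```

```text
[0.63593572 0.16007991 0.29618734]
(array([-0.0629,  0.0217, -0.0525]), array([-14.97,   3.83,   1.17]))
(array([-0.0589,  0.0363, -0.0489]), array([-14.97,   3.83,   1.17]))
(array([-0.    ,  0.1088,  0.0885]), array([0., 0., 0.]))
(array([0.  , 0.  , 0.09]), array([0., 0., 0.]))
[0.4603107  0.20208815 0.3649056 ] [0.59912374 0.19418143 0.34670038]
```

```bash
python3 -m pendant '[0.3,-0.01,0.004,-0.009,-2.5,0.6,0.2, 0.4,-0.023,0.008,-0.02,-5.5,1.4,0.4, 0.5,-0.037,0.013,-0.031,-9,2.3,0.7, 0.5,-0.05,0.017,-0.042,-12,3.1,1, 0.5,-0.0629,0.0217,-0.0525,-14.97,3.83,1.17]' | grep -E 'time|pos|force:'
python3 -m pendant '[0.5,-0.013,0.008,-0.011,-3.3,0.8,0.2, 0.5,-0.026,0.016,-0.022,-6.6,1.7,0.5, 0.5,-0.039,0.024,-0.033,-10,2.6,0.8, 0.5,-0.05,0.031,-0.042,-13,3.3,1, 0.5,-0.0589,0.0363,-0.0489,-14.97,3.83,1.17]' | grep -E 'time|pos|force:'
python3 -m pendant '[0.5,0,0.015,0.012,0,0,0, 0.5,0,0.04,0.032,0,0,0, 0.5,0,0.068,0.055,0,0,0, 0.5,0,0.093,0.076,0,0,0, 0.5,0,0.1088,0.0885,0,0,0]' | grep -E 'time|pos|force:|wid'
python3 - <<'E'
from h import *
s=bot.read_state();print(s["qpos"].round(2));print(rel(pose(s),lw(1.85,120,.0)))
ims=[]
p,d=bot.capture("scene");a=cv2.resize(p[160:360,150:350],(600,600),interpolation=cv2.INTER_CUBIC)
p,d=bot.capture("top");cv2.imwrite("pics/g_top.png",p[...,::-1])
cv2.imwrite("pics/g1.png",a[...,::-1])
E
```

```text
time_s: 16.95
position: [0.4418, 0.2104, 0.2844]
wrist_force: [-0.3, 0.7, 0.2]
grip_force: 0.0
time_s: 17.45
position: [0.4634, 0.2005, 0.3659]
wrist_force: [0.4, -1.7, 0.2]
grip_force: 0.0
time_s: 17.95
position: [0.604, 0.1921, 0.3454]
wrist_force: [-0.3, -0.3, 0.1]
grip_width: 0.497
grip_force: 0.0
[ 0.63  0.23  1.5  -0.8   1.32  0.6 ]
(array([ 0.0014, -0.0029,  0.0856]), array([-0.05,  0.18, -0.13]))
```

View pics/g1.png

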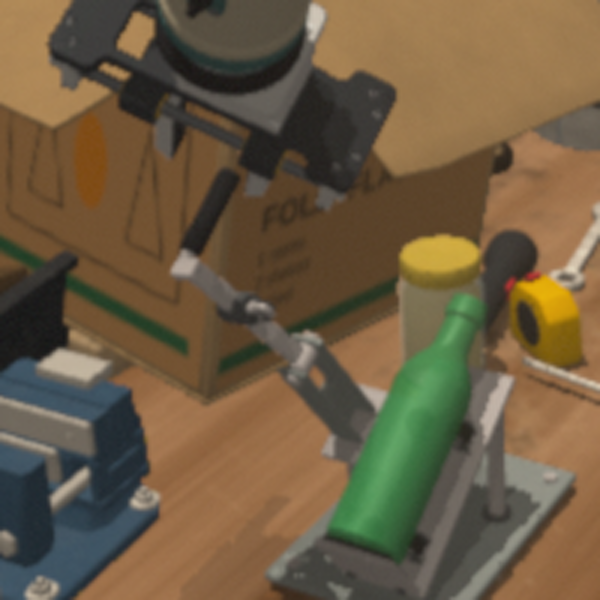

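```bash
python3 -m pendant '[0.5,0,-0.001,0.01,0,0,0, 0.5,0.001,-0.002,0.028,0,0,0, 0.5,0.001,-0.003,0.05,0,0,0, 0.5,0.001,-0.003,0.07,0,0,0, 0.5,0.0014,-0.003,0.0856,0,0,0]' | grep -E 'time|pos|force:'
python3 -m pendant '[0.5,0,0,0,0,0,0, 0.6,0,0,0,0,0,0, 0.65,0,0,0,0,0,0, 0.7,0,0,0,0,0,0, 0.74,0,0,0,0,0,0]' 5 | grep -E 'time|pos|for|wid'
python3 - <<'E'
from h import *
print(rel(pose(),lw(1.85,120,.0)))
E
```

```text
time_s: 18.55
position: [0.6425, 0.1515, 0.282]
wrist_force: [1.0, 0.8, 0.0]
grip_force: 0.0
time_s: 19.05
position: [0.6434, 0.1526, 0.2836]
wrist_force: [-0.7, -0.7, -1.1]
grip_width: 0.269
grip_force: 0.0
(array([-0.0009,  0.0012,  0.0024]), array([ 0.04,  0.09, -0.11]))
```

```bash
python3 -m pendant '[0.76,0,0,0.001,0,0,0, 0.78,0,0,0.002,0,0,0, 0.8,0,0,0.002,0,0,0, 0.82,0,0,0.002,0,0,0, 0.84,0,0,0.002,0,0,0]' 5 | grep -E 'time|pos|for|wid'
python3 -m pendant '[0.9,0,0,0,0,0,0, 0.95,0,0,0,0,0,0, 0.95,0,0,0,0,0,0, 0.95,0,0,0,0,0,0, 0.95,0,0,0,0,0,0]' 10 | grep -E 'time|pos|for|wid'
python3 - <<'E'
from h import *
c=pose();print(rel(c,lw(1.85,120,.0)))
for t in (1.85,1.65,1.45,1.25,1.05,.85,.65,.45,.3,.15,.05,0,-.05): w=lw(t,120); print(t,rel(lw(1.85,120),w)[0],w[0].round(3))
E
```

```text
time_s: 19.55
position: [0.6453, 0.1518, 0.2822]
wrist_force: [2.0, 1.7, 1.6]
grip_width: 0.166
grip_force: 5.0
time_s: 20.05
position: [0.6452, 0.1518, 0.2822]
wrist_force: [3.3, 4.3, 4.0]
grip_width: 0.165
grip_force: 10.0
(array([-0.0009,  0.0004,  0.0001]), array([ 0.1 ,  0.08, -0.12]))
1.85 [0. 0. 0.] [0.646 0.151 0.283]
1.65 [ 0.     -0.0164 -0.0171] [0.623 0.154 0.288]
1.45 [ 0.     -0.0359 -0.0305] [0.599 0.154 0.29 ]
1.25 [ 0.     -0.0577 -0.0398] [0.576 0.152 0.287]
1.05 [ 0.     -0.0809 -0.0446] [0.553 0.147 0.281]
0.85 [ 0.     -0.1046 -0.0447] [0.533 0.139 0.272]
0.65 [ 0.     -0.1278 -0.0401] [0.516 0.13  0.259]
0.45 [ 0.     -0.1496 -0.031 ] [0.502 0.119 0.244]
0.3 [ 0.     -0.1646 -0.0214] [0.494 0.109 0.231]
0.15 [ 0.     -0.1779 -0.0096] [0.488 0.099 0.217]
0.05 [ 0.     -0.1858 -0.0008] [0.486 0.093 0.207]
0 [ 0.     -0.1894  0.004 ] [0.486 0.089 0.202]
-0.05 [ 0.     -0.1927  0.0088] [0.485 0.086 0.198]
```

```bash
python3 -m pendant '[0.95,0,-0.0039,-0.0045,0,0,0, 0.95,0,-0.0096,-0.0105,0,0,0, 0.95,0,-0.0164,-0.0171,0,0,0, 0.95,0,-0.0259,-0.0242,0,0,0, 0.95,0,-0.0359,-0.0305,0,0,0]' | grep -E 'time|pos|for|wid'
python3 - <<'E'
from h import *
print(rel(pose(),lw(1.45,120,.0)))
b=rel(lw(1.85,120),lw(1.45,120))[0]
for t in (1.36,1.26,1.16,1.06,.97): print(t,rel(lw(1.45,120),lw(t,120))[0])
for t in (.88,.78,.68,.58,.49): print(t,rel(lw(.97,120),lw(t,120))[0])
for t in (.43,.36,.29,.22,.16): print(t,rel(lw(.49,120),lw(t,120))[0])
E
```

```text
time_s: 20.55
position: [0.5973, 0.1543, 0.2887]
wrist_force: [1.1, 1.9, 2.0]
grip_width: 0.168
grip_force: 10.0
(array([-0.0006,  0.002 ,  0.0002]), array([-0.04,  0.14, -0.12]))
1.36 [ 0.     -0.0096 -0.0047]
1.26 [ 0.     -0.0206 -0.009 ]
1.16 [ 0.     -0.0321 -0.012 ]
1.06 [ 0.     -0.0438 -0.014 ]
0.97 [ 0.     -0.0544 -0.0147]
0.88 [ 0.     -0.0107  0.0002]
0.78 [ 0.     -0.0224  0.0016]
0.68 [ 0.     -0.034   0.0041]
0.58 [ 0.     -0.0453  0.0078]
0.49 [ 0.     -0.0551  0.0121]
0.43 [ 0.     -0.0063  0.0033]
0.36 [ 0.     -0.0134  0.0077]
0.29 [ 0.     -0.0201  0.0125]
0.22 [ 0.     -0.0265  0.0178]
0.16 [ 0.     -0.0317  0.0227]
```

```bash
python3 -m pendant '[0.95,0,-0.0096,-0.0047,0,0,0, 0.95,0,-0.0206,-0.009,0,0,0, 0.95,0,-0.0321,-0.012,0,0,0, 0.95,0,-0.0438,-0.014,0,0,0, 0.95,0,-0.0544,-0.0147,0,0,0]' | grep -E 'time|pos|for|wid'
python3 -m pendant '[0.95,0,-0.0107,0.0002,0,0,0, 0.95,0,-0.0224,0.0016,0,0,0, 0.95,0,-0.034,0.0041,0,0,0, 0.95,0,-0.0453,0.0078,0,0,0, 0.95,0,-0.0551,0.0121,0,0,0]' | grep -E 'time|pos|for|wid'
python3 -m pendant '[0.95,0,-0.0063,0.0033,0,0,0, 0.95,0,-0.0134,0.0077,0,0,0, 0.95,0,-0.0201,0.0125,0,0,0, 0.95,0,-0.0265,0.0178,0,0,0, 0.95,0,-0.0317,0.0227,0,0,0]' | grep -E 'time|pos|for|wid'
python3 -m pendant '[0.95,0,0,0,0,0,0, 0.95,0,0,0,0,0,0, 0.95,0,0,0,0,0,0, 0.95,0,0,0,0,0,0, 0.95,0,0,0,0,0,0]' | grep -E 'time|pos|for|wid'
python3 - <<'E'
from h import *
c=pose();print(rel(c,lw(.16,120,.0)),bot.read_state()["qpos"].round(2))
for t in (.13,.1,.07,.04,.02,0,-.02,-.04,-.06): print(t,rel(lw(.16,120),lw(t,120))[0])
E
```

```text
time_s: 21.05
position: [0.5422, 0.1435, 0.2755]
wrist_force: [0.7, -0.7, 2.2]
grip_width: 0.168
grip_force: 10.0
time_s: 21.55
position: [0.502, 0.1207, 0.2444]
wrist_force: [0.3, 0.1, -0.7]
grip_width: 0.165
grip_force: 10.0
time_s: 22.05
position: [0.4873, 0.1, 0.2156]
wrist_force: [0.6, 0.3, 0.2]
grip_width: 0.166
grip_force: 10.0
time_s: 22.55
position: [0.4873, 0.1003, 0.2161]
wrist_force: [0.8, -1.0, -1.4]
grip_width: 0.169
grip_force: 10.0
(array([-0.0013,  0.0018, -0.0003]), array([-0.06,  0.11, -0.1 ])) [ 0.62  0.11  2.   -0.91  1.06  0.9 ]
0.13 [ 0.     -0.0025  0.0026]
0.1 [ 0.     -0.0049  0.0052]
0.07 [ 0.     -0.0072  0.0079]
0.04 [ 0.     -0.0094  0.0106]
0.02 [ 0.     -0.0109  0.0125]
0 [ 0.     -0.0123  0.0144]
-0.02 [ 0.     -0.0137  0.0164]
-0.04 [ 0.     -0.015   0.0183]
-0.06 [ 0.     -0.0163  0.0203]
```

```bash
python3 -m pendant '[0.95,0,-0.0025,0.0026,0,0,0, 0.95,0,-0.0049,0.0052,0,0,0, 0.95,0,-0.0072,0.0079,0,0,0, 0.95,0,-0.0085,0.0093,0,0,0, 0.95,0,-0.0094,0.0106,0,0,0]' | grep -E 'time|pos|for|wid'
python3 -m pendant '[0.95,0,-0.0005,0.0006,0,0,0, 0.95,0,-0.001,0.0012,0,0,0, 0.95,0,-0.0015,0.0019,0,0,0, 0.95,0,-0.0015,0.0019,0,0,0, 0.95,0,-0.0015,0.0019,0,0,0]' | grep -E 'time|pos|for|wid'
python3 - <<'E'
from h import *
s=bot.read_state();c=pose(s);g=c[0]-c[1].apply([0,0,bot.grasp_offset])-corner-.07*v-.106*n;a=np.arctan2(g@n,g@v);print("theta",np.arctan2(.012,-.118)-a,np.hypot(g@n,g@v),"Fn",s["wrist_force"]@n,"Fv",s["wrist_force"]@v)
W=corner
p,d=bot.capture("scene");cv2.imwrite("pics/e1.png",cv2.resize(p[180:340,200:400],(750,600),interpolation=cv2.INTER_CUBIC)[...,::-1])
E
```

```text
time_s: 23.05
position: [0.4852, 0.0924, 0.2049]
wrist_force: [1.1, 0.3, -0.2]
grip_width: 0.164
grip_force: 10.0
time_s: 23.55
position: [0.4849, 0.091, 0.203]
wrist_force: [2.3, 1.1, -1.0]
grip_width: 0.164
grip_force: 10.0
theta 0.011705120943803049 0.11949638187585544 Fn -0.2883387843759409 Fv 2.3758642967288295
```

View pics/e1.png

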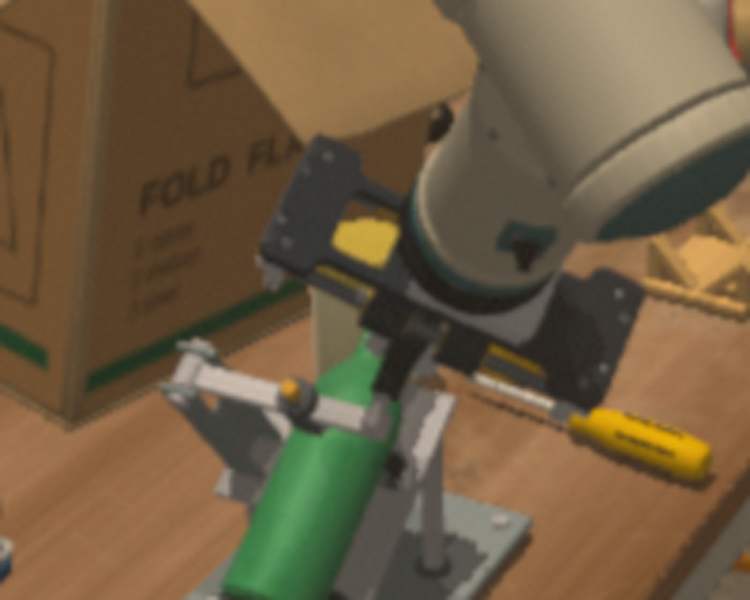

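```bash
cat > th.py <<'E'
from h import *
s=bot.read_state();c=pose(s);g=c[0]-c[1].apply([0,0,bot.grasp_offset])-corner-.07*v-.106*n;a=np.arctan2(g@n,g@v);print("theta",np.arctan2(.012,-.118)-a,"Fn",s["wrist_force"]@n,"Fv",s["wrist_force"]@v)
E
for i in 1 2; do python3 -m pendant '[0.95,0,-0.0004,0.0006,0,0,0, 0.95,0,-0.0009,0.0013,0,0,0, 0.95,0,-0.0013,0.0019,0,0,0, 0.95,0,-0.0013,0.0019,0,0,0, 0.95,0,-0.0013,0.0019,0,0,0]' | grep -E 'force:'; python3 th.py; done
```

```text
wrist_force: [2.5, 0.9, -0.1]
grip_force: 10.0
theta -0.007298956218964481 Fn 0.37743104510231723 Fv 2.512262573717809
wrist_force: [1.5, 3.3, 0.9]
grip_force: 10.0
theta -0.027050275816560276 Fn 2.6000635656330036 Fv 1.566861625457654
```

```bash
python3 -m pendant '[0.9,0,0.0003,-0.0005,0,0,0, 0.88,0,0.0006,-0.0008,0,0,0, 0.86,0,0.0006,-0.0008,0,0,0, 0.84,0,0.0006,-0.0008,0,0,0, 0.83,0,0.0006,-0.0008,0,0,0]' 4| grep -E 'for|wid'; python3 th.py
python3 -m pendant '[0.82,0,0,0,0,0,0, 0.8,0,0,0,0,0,0, 0.77,0,0,0,0,0,0, 0.74,0,0,0,0,0,0, 0.7,0,0,0,0,0,0]'| grep -E 'for|wid'
python3 -m pendant '[0.66,0,0,0,0,0,0, 0.64,0,0,0,0,0,0, 0.62,0,0,0,0,0,0, 0.6,0,0,0,0,0,0, 0.6,0,0,0,0,0,0]'| grep -E 'for|wid'
```

```text
wrist_force: [2.9, 0.7, -0.4]
grip_width: 0.169
grip_force: 1.6
theta -0.02016696643160465 Fn -0.021595328737843453 Fv 2.8910326310594328
wrist_force: [-0.3, 1.1, -0.8]
grip_width: 0.29
grip_force: 0.0
wrist_force: [-0.9, -0.3, 0.5]
grip_width: 0.403
grip_force: 0.0
```

Released; retreat straight back along the tool.

```bash
python3 -m pendant '[0.6,0,0,-0.003,0,0,0, 0.6,0,0,-0.01,0,0,0, 0.6,0,0,-0.022,0,0,0, 0.6,0,0,-0.036,0,0,0, 0.6,0,0,-0.05,0,0,0]'| grep -E 'pos|for'
python3 -m pendant '[0.6,0,-0.01,-0.015,0,0,0, 0.6,0,-0.025,-0.035,0,0,0, 0.6,0,-0.045,-0.055,0,0,0, 0.6,0,-0.065,-0.07,0,0,0, 0.6,0,-0.075,-0.075,0,0,0]'| grep -E 'pos|for'
python3 -m pendant '[0.6,0,-0.02,0,0,0,0, 0.6,0,-0.045,0,0,0,0, 0.6,0,-0.065,0,0,0,0, 0.6,0,-0.08,0,0,0,0, 0.6,0,-0.08,0,0,0,0]'| grep -E 'time|pos|for'
python3 - <<'E'
from h import *
p,d=bot.capture("scene");a=cv2.resize(p[190:370,200:400],(400,360),interpolation=cv2.INTER_CUBIC)
p,d=bot.capture("top");b=cv2.resize(p[160:310,140:290],(400,360),interpolation=cv2.INTER_CUBIC)
cv2.imwrite("pics/f.png",np.hstack([a,b])[...,::-1])
E
```

```text
position: [0.458, 0.1135, 0.2364]
wrist_force: [-1.0, 0.5, -0.3]
grip_force: 0.0
position: [0.3542, 0.1258, 0.2585]
wrist_force: [0.1, -0.5, 0.5]
grip_force: 0.0
time_s: 27.6
position: [0.2861, 0.0993, 0.2244]
wrist_force: [0.7, 0.5, -0.0]
grip_force: 0.0
```

View pics/f.png

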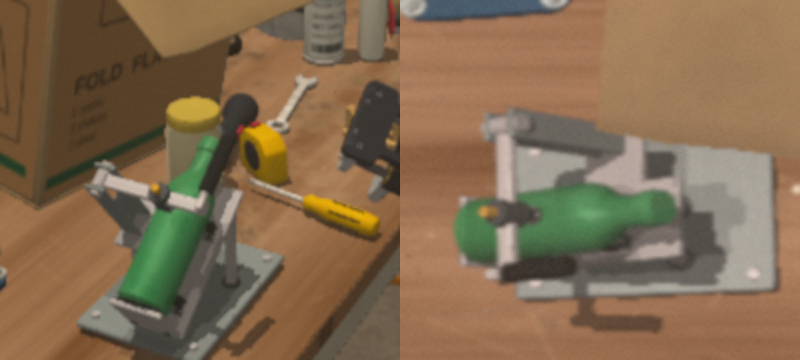

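The bottle lies against the stop plate. The lever is down with its wheel on the glass (left view about (160,190), right view about (515,212)), the other things are undisturbed, and the gripper is clear.

```bash
python3 -c "
from plant import bot
print(bot.finish_job())"
```

```text
the job is handed in; nothing more can be done
None
```

The bottle lies on the cutter's wheels, neck uphill and base against the stop plate; I led the lever down until its wheel rests on the glass, let go, and handed the job in at about 28 s of the 66 s allowed, with no verdict returned.

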